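# Pin down the clamp bar of a loaded tube carrier

### The job

The tube carrier is loaded for the overhead mixer, but its clamp bar is still up. Swing the bar down on to the tube caps so that its eye stands between the two lugs, then push the square-headed retaining pin through lug, eye and lug until its head is fully home against the lug, and let go. Leave the other things on the bench where they are.

Things in the scene. Friction and masses are not known exactly. Their poses are not given: they have to be found in the camera images.
- carrier: tube carrier fixed to the bench: base plate 280 x 110 mm, in it a rack of capped tubes on a sprung plate, a clevis at its -x end, the hinge bracket of the clamp bar at its +x end (top 150 mm). Origin: middle of its underside; x runs along it from clevis to hinge, y across, z up
- clevis (a point): middle of the clevis on the pin axis, 135 mm above the bench, at carrier x -95; axes as the carrier's, y is the pin axis. A post 36 (x) by 47 mm (y) carries two upright steel lugs 36 mm long (x), 12 mm thick (y), 23 mm apart, tops 24 mm above the axis, each with a round 15.5 mm through hole. The outer lug faces are 23.5 mm from this point, both open: the pin may enter from either side
- tube_rack: the loaded rack, 152 x 70 mm, standing in the carrier on a spring plate that gives up to 8 mm; ten tubes in two rows, cap tops 89 mm above its underside and 121 mm above the bench; nothing to do on it. Origin: middle of its underside
- clamp_bar (a joint): angle of the clamp bar, rad: 0 = level, eye in line with the lug holes; positive = raised. Stiff hinge: it stays where left. From about 0.03 down its rubber pad presses the sprung rack down (at 0 some 15 N under the pad); pressed to 0 or below and let go it springs back to 0.01-0.02, the eye 2-4 mm high. The pin's tapered nose, pushed in with 3-10 N, draws it down the rest
- bar_hinge (a point): middle of the clamp bar's hinge axis, which is parallel to carrier y, 210 mm from the pin axis and as high; x of this frame runs along the bar, away from the eye
- bar_press (a point): point on the flat steel top of the clamp bar, in its middle, 150 mm from the hinge towards the eye and 5 mm above the hinge-eye line; the bar is 50 mm wide and 10 mm thick here. Hinge friction and rubber take 4 to 20 N here
- bar_eye (a point): centre of the hole in the bar's eye, 210 mm from the hinge: a steel block 34 x 20 (along y) x 36 mm high with a round 15.5 mm hole along y. With the bar down it stands between the lugs, 1.5 mm play on each side
- pin: steel retaining pin, 104 mm long, about 190 g, standing on its head, nose up. Origin: middle of the head's outer face; z points to the nose. Square head 26 x 26 mm, 14 mm thick; round shank, 14 mm diameter, z 14 to 86 mm; nose tapering to 5 mm diameter at z 104. Laid on the bench it rests on a flat of the head and the end of the shank, nose about 5 degrees down
- pin_mid (a point): point on the pin's axis 37.5 mm from the outer face of its head; it coincides with clevis when the pin is through and its head touches a lug
- cryobox: white sample box 135 x 135 x 53 mm, a bystander; origin: middle of its underside
- label_roll: roll of yellow labels, 68 mm diameter, 25 mm high, a bystander; origin: middle of its underside
- tube_stand: white block 60 x 90 x 45 mm with three capped tubes, 93 mm high, a bystander; origin: middle of its underside

How it is judged:
By the outcome, as a careful person would: the job done as asked, in the order asked, and still so for the second after the job is handed in, with the robot touching nothing.
It also fails if it takes over 72 s, if anything falls off the work surface, if the arm or the gripper's body presses on something with over 40 N, if the wrist force passes 120 N, or if a joint passes its speed limit or range.

### The arm

A 6-joint arm with a two-finger parallel gripper is mounted at the origin on the work surface. World frame = base frame: x ahead of the robot, y to its left, z up, the work surface at z = 0. Lengths are in m, angles in degrees, forces in N, time in s.
With the tool pointing down it reaches from about 0.325 to 0.85 m from the base axis. Payload 15.5 kg.
Tool frame: the origin (TCP) lies midway between the tips of the shut fingers; the grasp point (between the pads) lies 19 mm behind it; z points along the fingers, y is the line along which they close (so a half turn about z gives the same grasp; the last joint's range is limited). The gripper opens to 91 mm and grips with 3 to 60 N. Pads are 32 mm wide; open, the fingers measure 118 mm over their backs; the gripper's body (76 mm by 178 mm) begins 60 mm behind the grasp point.
Start: joints at [-80.071, 28.281, 77.091, -0, 74.628, -5.472], TCP at [0.166, -0.603, 0.214] pointing down, gripper open.
Joint ranges: [-166.48, 166.48], [-47.26, 123.95], [12.59, 153.08], [-70.14, 250.14], [6.76, 159.57], [-176.63, 176.63]. Speed limits (degrees/s): [108.29, 108.29, 147.25, 172.46, 172.46, 172.46].

### API

Orientations are given as a 3x3 rotation matrix whose columns are the frame's x, y, z axes.
In Python, from bench import ctrl, eyes gives the robot as it stands (ctrl), with the cameras (eyes). Calls block until the motion is done:
- ctrl.goto(position, orientation): joint-space move of the TCP to a pose.
- ctrl.move_l(position, vel=0.15, ori=None, contact_N=None): straight line of the TCP; ori=None keeps the orientation; vel is the mean speed in m/s. With contact_N (N) it stops when the force on the tool has changed by that much, and returns True; else False.
- ctrl.movej(angles): joint-space move.
- ctrl.command_gripper(opening): opening from 0.0 (shut) to 1.0 (fully open); the grip force is fixed at half the most; returns when the fingers have stopped.
- ctrl.sleep(seconds).
- ctrl.ik(position, orientation): joint angles nearest the present ones, or None.
- eyes.read_camera(name): name is "scene" or "top" or "wrist"; returns the picture (420x560x3 uint8, blue, green, red); there is no depth.
- eyes.camera_params(name): a dict with "fx", "fy", "cx", "cy" (pixels), "D" ([k1, k2, p1, p2, k3] as OpenCV has them; the pictures are not rectified), "pose" (4x4, takes a point from camera to world coordinates); the wrist camera has in their place "T_tool_cam" (4x4, takes a point from camera to tool coordinates, whose origin is the TCP and whose axes are the flange's). Camera axes: x right, y up, looking along -z (the intrinsics and any distortion apply to the point x, -y, -z); pixel columns grow to the right and rows downward; lengths in m; the calibration is good to about 2 mm. A picture is of the moment at which its call begins: read the wrist's pose just before it. camera_params takes no time and is no camera call.
A pose or a line that the arm cannot do raises ctrl.MotionError and nothing moves.
- ctrl.sign_off(): hands the job in; it is judged then, once.
Readings, each from a call of its own:
- ctrl.current_t(): time.
- ctrl.current_q(): joint angles.
- ctrl.current_dq(): joint speeds.
- ctrl.current_effort(): joint torques, N m.
- ctrl.current_tool_pos(): TCP position.
- ctrl.current_eef_rot(): TCP orientation.
- ctrl.current_contact_force(): force on the tool from outside, world axes, zero at the start.
- ctrl.current_wrist_torque(): the same for the moment, N m.
- ctrl.current_grip_width(): opening from 0.0 (shut) to 1.0 (fully open).
- ctrl.current_grasp_force(): force on a finger pad.
Only numpy, scipy, OpenCV 4.12 (cv2) and the standard library are available. Lean on these libraries where they do the work, as an engineer would, in place of code of your own. Each camera call takes 0.05 s, during which the arm holds its last target. There are 200 camera calls.

## Working session

There is one attempt and no reset: what is moved stays moved. The work goes in short steps, each a Python script; the robot and the scene stay as the last script left them, time stands still between calls to the robot, and variables do not carry over. Pictures are saved under pics/ and viewed, at most 12 in all, crops included, and the job is handed in when it is done.

```bash
ls; mkdir -p pics
python3 - <<'E'
from bench import ctrl, eyes
import cv2,numpy as np
print(ctrl.current_t())
for n in("scene","top"):
    im=eyes.read_camera(n); cv2.imwrite(f"pics/{n}0.png",im)
    p=eyes.camera_params(n); print(n,{k:(np.round(v,4).tolist() if not np.isscalar(v) else v) for k,v in p.items()})
print(eyes.camera_params("wrist"))
E
```

```text
bench.py
pics
0.0
scene {'fx': 437.1238910920559, 'fy': 437.1238910920559, 'cx': 275.0595427488639, 'cy': 209.41086243162266, 'D': [0.0186, 0.0, 0.0, 0.0, 0.0], 'pose': [[-0.7425, -0.4687, 0.4785, 1.0605], [0.6698, -0.5221, 0.5279, 0.4819], [0.0024, 0.7125, 0.7016, 0.7804], [0.0, 0.0, 0.0, 1.0]]}
top {'fx': 417.4026629434313, 'fy': 417.4026629434313, 'cx': 282.59674550617245, 'cy': 207.8912319139223, 'D': [-0.0205, 0.0, 0.0, 0.0, 0.0], 'pose': [[-0.0143, 0.9974, -0.0712, 0.5521], [-0.9996, -0.0159, -0.0221, -0.0031], [-0.0231, 0.0709, 0.9972, 1.1489], [0.0, 0.0, 0.0, 1.0]]}
{'fx': 334.73512688168915, 'fy': 334.73512688168915, 'cx': 274.6406801061764, 'cy': 207.38083823560643, 'D': array([0.01643055, 0.        , 0.        , 0.        , 0.        ]), 'T_tool_cam': array([[ 2.02013749e-04,  9.66313289e-01,  2.57368583e-01,
         7.17140324e-02],
       [ 9.99999830e-01, -5.43305092e-05, -5.80931131e-04,
        -1.30751116e-03],
       [-5.47378505e-04,  2.57368657e-01, -9.66313135e-01,
        -1.71618583e-01],
       [ 0.00000000e+00,  0.00000000e+00,  0.00000000e+00,
         1.00000000e+00]])}
```

View pics/scene0.png

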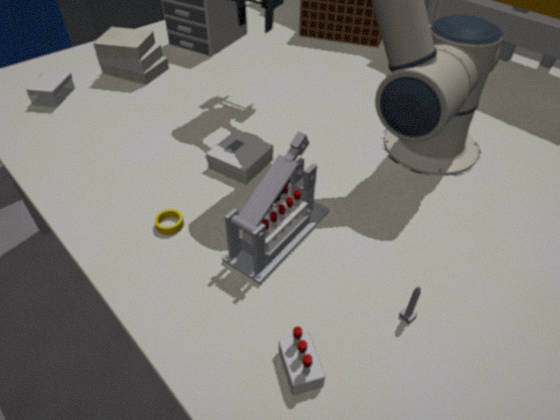

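View pics/top0.png

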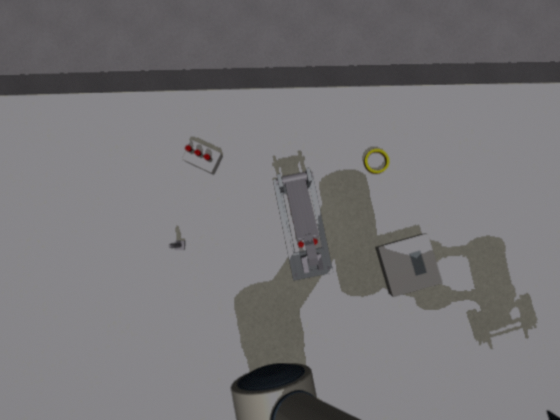

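The scene view shows the hinge end near the camera (about 245,235), the clevis end at about (308,180) with the raised eye at (298,145), and the pin at (410,305). In the top view the hinge is at about (295,180), the eye and clevis at about (310,262), and the pin at (176,244).

```bash
cat > h.py <<'E'
from bench import ctrl, eyes
import cv2,numpy as np
def cam(n):
    p=eyes.camera_params(n)
    if n=="wrist":
        T=np.eye(4);T[:3,:3]=ctrl.current_eef_rot();T[:3,3]=ctrl.current_tool_pos();P=T@p["T_tool_cam"]
    else: P=p["pose"]
    K=np.array([[p["fx"],0,p["cx"]],[0,p["fy"],p["cy"]],[0,0,1]]);return K,np.array(p["D"]),np.array(P)
def ray(c,uv):
    K,D,P=c;u=cv2.undistortPoints(np.array([[uv]],float),K,D)[0,0]
    d=P[:3,:3]@np.array([u[0],-u[1],-1]);return P[:3,3],d/np.linalg.norm(d)
def onz(c,uv,z):
    o,d=ray(c,uv);return o+d*(z-o[2])/d[2]
def proj(c,X):
    K,D,P=c;q=P[:3,:3].T@(np.array(X)-P[:3,3]);q=q*[1,-1,-1]
    return cv2.projectPoints(q.reshape(1,1,3),np.zeros(3),np.zeros(3),K,D)[0][0,0]
def tri(rs):
    A=sum(np.eye(3)-np.outer(d,d) for o,d in rs);b=sum((np.eye(3)-np.outer(d,d))@o for o,d in rs);return np.linalg.solve(A,b)
def down(yaw): # tool z down, tool x at yaw(deg)
    a=np.radians(yaw);x=np.array([np.cos(a),np.sin(a),0]);z=np.array([0,0,-1.]);return np.c_[x,np.cross(z,x),z]
E
python3 - <<'E'
from h import *
t=cv2.imread("pics/top0.png");s=cv2.imread("pics/scene0.png")
a=cv2.resize(t[150:290,255:345],None,fx=4,fy=4,interpolation=2)
b=cv2.resize(s[125:285,205:335],None,fx=3.4,fy=3.4,interpolation=2)
h=max(a.shape[0],b.shape[0]);o=np.zeros((h,a.shape[1]+b.shape[1],3),np.uint8);o[:a.shape[0],:a.shape[1]]=a;o[:b.shape[0],a.shape[1]:]=b
cv2.imwrite("pics/c1.png",o);print(o.shape)
c=cam("top");print("pin~",onz(c,(176,244),0.01),"hinge~",onz(c,(296,181),.135),"lug",onz(c,(312,265),.15), "start R",ctrl.current_eef_rot().round(3).tolist())
E
```

```text
(560, 802, 3)
pin~ [0.538887   0.31562292 0.01      ] hinge~ [ 0.68987226 -0.01435638  0.135     ] lug [ 0.48638809 -0.04883886  0.15      ] start R [[0.964, 0.266, -0.0], [0.266, -0.964, 0.001], [0.0, -0.001, -1.0]]
```

View pics/c1.png

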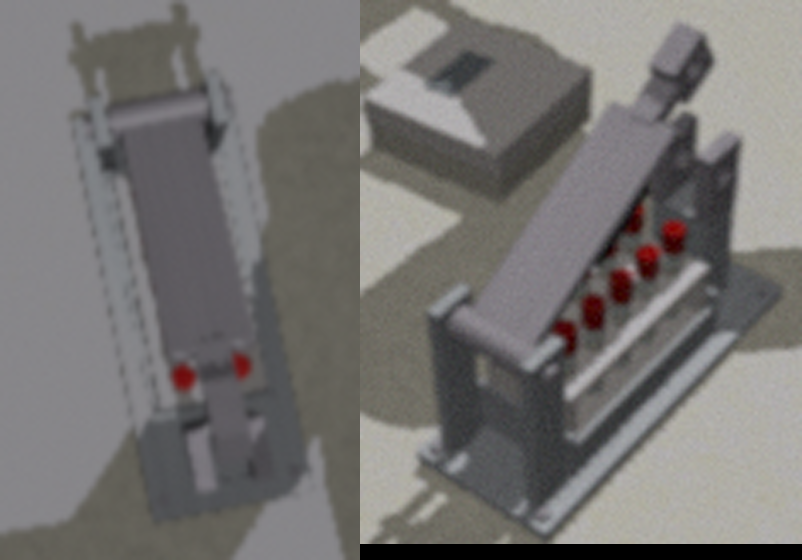

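The crops show the bar raised about 20–25°, the lugs under the eye, and hinge posts at the far end. Next I check which approaches are reachable.

```bash
cat >> h.py <<'E'
up=np.array([0,0,1.])
def Rgrasp(az,phi): # horizontal-ish approach toward azimuth az, pitched phi down, tool x up
    a,p=np.radians([az,phi]);h=np.array([np.cos(a),np.sin(a),0]);z=h*np.cos(p)-up*np.sin(p);x=h*np.sin(p)+up*np.cos(p);return np.c_[x,np.cross(z,x),z]
def Rins(n,phi): # pin nose along horizontal n
    p=np.radians(phi);z=-n*np.sin(p)-up*np.cos(p);x=n*np.cos(p)-up*np.sin(p);return np.c_[x,np.cross(z,x),z]
E
python3 - <<'E'
from h import *
P=np.array([.539,.316,0]);q=lambda r:None if r is None else np.round(r).astype(int).tolist()
for phi in(10,20,30):
  for az in(-20,10,30,50,80):
    R=Rgrasp(az,phi);print(phi,az,q(ctrl.ik(P+up*.034+R[:,2]*.019,R)),q(ctrl.ik(P+up*.034-R[:,2]*.08,R)),q(ctrl.ik(P+up*.2+R[:,2]*.019,R)))
cl=np.array([.486,-.049,.135])
for s in(1,-1):
  n=-s*np.array([-np.sin(np.radians(9.6)),np.cos(np.radians(9.6)),0])
  for phi in(0,10,20,30):
    R=Rins(n,phi);print(s,phi,q(ctrl.ik(cl-n*.1+R[:,2]*.019,R)),q(ctrl.ik(cl-n*.04+up*.1,R)))
for y in(-80,100,10,-170):print(y,q(ctrl.ik([.486,-.02,.40],down(y))),q(ctrl.ik([.54,-.04,.2],down(y))))
E
```

```text
10 -20 None None None
10 10 [40, 75, 125, 210, 98, -80] [51, 82, 136, 223, 108, -65] [40, 50, 131, 210, 81, -89]
10 30 [19, 80, 131, 169, 110, -96] [14, 99, 146, 153, 142, -115] [19, 53, 138, 169, 91, -92]
10 50 [1, 75, 126, 132, 94, -106] [-15, 83, 136, 116, 97, -125] [1, 50, 132, 131, 81, -91]
10 80 [-8, 67, 106, 91, 80, -83] [-20, 65, 108, 79, 81, -83] [-8, 48, 110, 88, 80, -67]
20 -20 None None None
20 10 [39, 66, 127, 207, 82, -84] [48, 69, 138, 216, 92, -73] [39, 40, 129, 211, 60, -96]
20 30 [20, 70, 132, 170, 92, -94] [15, 86, 150, 163, 125, -105] [20, 41, 134, 169, 65, -89]
20 50 [3, 67, 127, 135, 80, -100] [-11, 70, 139, 124, 85, -115] [3, 40, 129, 129, 63, -81]
20 80 [-6, 61, 108, 90, 70, -78] [-17, 57, 110, 78, 72, -76] [-6, 41, 109, 83, 71, -58]
30 -20 None None None
30 10 [37, 57, 126, 206, 63, -88] [45, 54, 136, 212, 69, -84] [37, 31, 124, 218, 39, -107]
30 30 [20, 60, 131, 171, 70, -92] [17, 62, 146, 169, 88, -96] [20, 31, 129, 167, 40, -85]
30 50 [6, 58, 126, 137, 63, -93] [-6, 54, 137, 129, 67, -100] [6, 31, 124, 121, 45, -66]
30 80 [-3, 55, 108, 87, 59, -70] [-14, 49, 111, 75, 63, -67] [-3, 35, 107, 75, 63, -47]
1 0 [-1, 24, 105, 0, 51, 169] [-8, 15, 95, 0, 70, 162]
1 10 [-8, 25, 104, 12, 54, 155] [-15, 17, 94, 9, 74, 152]
1 20 [-14, 27, 103, 21, 60, 144] [-21, 20, 92, 17, 79, 144]
1 30 [-20, 31, 102, 28, 66, 135] [-26, 23, 91, 24, 85, 138]
-1 0 [-23, 27, 98, 0, 55, -32] [-17, 17, 93, 0, 70, -27]
-1 10 [-17, 26, 101, -12, 49, -19] [-10, 16, 95, -10, 66, -16]
-1 20 [-11, 27, 104, -27, 45, -2] [-4, 16, 98, -22, 63, -4]
-1 30 [-5, 29, 107, -43, 45, 17] [3, 18, 100, -34, 63, 10]
-80 [-9, 9, 78, 0, 94, 161] [-11, 22, 90, 0, 68, 159]
100 [-9, 9, 78, 0, 94, -19] [-11, 22, 90, 0, 68, -21]
10 [-9, 9, 78, 0, 94, 71] [-11, 22, 90, 0, 68, 69]
-170 [-9, 9, 78, 0, 94, -109] [-11, 22, 90, 0, 68, -111]
```

Run:
```python
from h import *
ctrl.goto([.56,-.04,.36],down(-80));print(ctrl.current_t())
c=cam("wrist");im=eyes.read_camera("wrist");np.savez("w1.npz",K=c[0],D=c[1],P=c[2]);cv2.imwrite("pics/w1.png",im)
```

```text
2.65
```

View pics/w1.png

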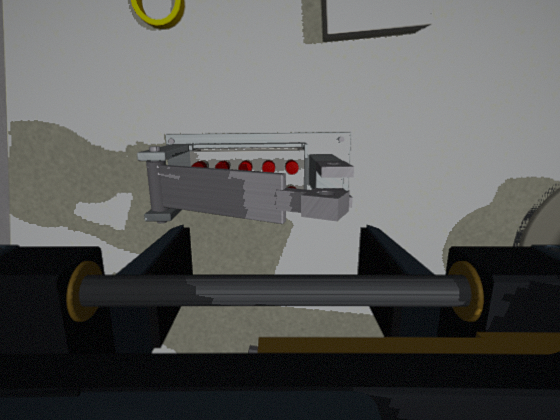

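The wrist view shows the base's far edge from (165,133) to (350,132), hinge posts at about (165,153) and (158,217), and the far lug top ending at about (352,172). The raised eye is at about (327,205).

Run:
```python
from h import *
f=np.load("w1.npz");c=(f["K"],f["D"],f["P"])
a,b=onz(c,(165,133),.01),onz(c,(350,132),.01);print(a,b,np.linalg.norm(a-b),np.degrees(np.arctan2(*(a-b)[1::-1])))
im=cv2.imread("pics/w1.png")
t=cv2.imread("pics/top0.png");ct=cam("top")
# top view base-edge corners (crop px/4+offset): (75,115),(150,520),(300,492)
pt=[onz(ct,(255+u/4,150+v/4),.008) for u,v in((75,115),(152,520),(303,492),(218,72))];print(np.round(pt,4))
print("top-est",[np.round(np.linalg.norm(pt[i]-pt[j]),3) for i,j in((0,1),(1,2))],np.degrees(np.arctan2(*(pt[0]-pt[1])[1::-1])))
cv2.imwrite("pics/w1c.png",cv2.resize(im[115:235,125:365],None,fx=3.3,fy=3.3,interpolation=2))
```

```text
[ 0.73162826 -0.06033246  0.01      ] [ 0.45526145 -0.11067089  0.01      ] 0.2809138179036182 10.322891737078926
[[ 0.7144  0.0454  0.008 ]
 [ 0.4374 -0.0032  0.008 ]
 [ 0.4549 -0.1056  0.008 ]
 [ 0.7426 -0.0536  0.008 ]]
top-est [np.float64(0.281), np.float64(0.104)] 9.95235920489683
```

View pics/w1c.png

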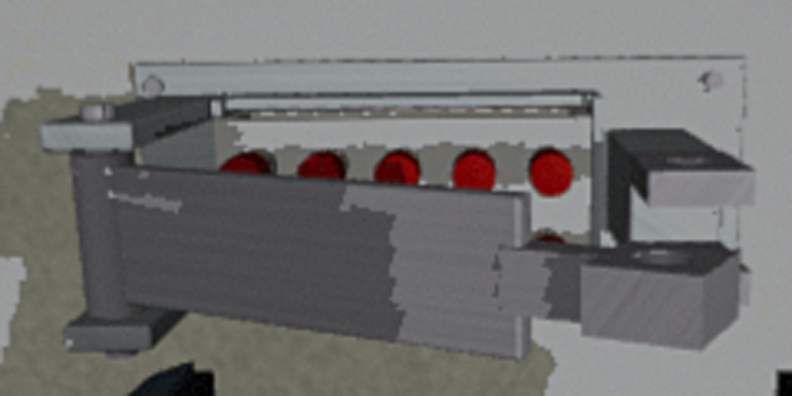

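The crop shows base corners at (133,63) and (743,57) and the far lug's top face centred at about (697,187), which is full-image (336,172). I check this against the model and then press the bar.

```bash
cat >> h.py <<'E'
yaw=10.1;ex=np.array([np.cos(np.radians(yaw)),np.sin(np.radians(yaw)),0]);ey=np.cross(up,ex);C0=np.array([.584,-.0308,0])
def car(x,y,z): return C0+ex*x+ey*y+up*z
E
python3 - <<'E'
from h import *
f=np.load("w1.npz");c=(f["K"],f["D"],f["P"])
for p,m in(((336.2,171.7),(-.095,-.0175,.159)),((125+98/3.3,115+138/3.3),None)):
    q=onz(c,p,.159 if m else .15);d=q-C0;print(d@ex,d@ey)
R=down(yaw-90)
ctrl.command_gripper(0.0)
ctrl.goto(car(-.035,0,.26),R);print(ctrl.current_t(),ctrl.current_contact_force())
r=ctrl.move_l(car(-.035,0,.185),.08,contact_N=2.5);print(r,ctrl.current_tool_pos(),ctrl.current_contact_force())
E
```

```text
-0.09514254366416247 -0.018658765150113225
0.1093631822387348 -0.03448307897407008
4.55 [-0.20924793  0.51192237  1.19082493]
False [ 0.54986778 -0.03698962  0.18539096] [0.27687338 0.03506016 0.04432086]
```

Run:
```python
from h import *
for z in(.165,.150,.144,.140,.138):
    r=ctrl.move_l(car(-.035,0,z),.05,contact_N=35);print(z,r,ctrl.current_tool_pos()[2].round(4),ctrl.current_contact_force().round(1))
    if r: break
ctrl.move_l(car(-.035,0,.26),.2)
# look at clevis and then pin
ctrl.goto(car(-.08,0.02,.33),down(yaw-90))
c=cam("wrist");im=eyes.read_camera("wrist");np.savez("w2.npz",K=c[0],D=c[1],P=c[2]);cv2.imwrite("pics/w2.png",im)
ctrl.command_gripper(1.0)
ctrl.goto([.50,.29,.38],down(40))
c=cam("wrist");im2=eyes.read_camera("wrist");np.savez("w3.npz",K=c[0],D=c[1],P=c[2]);cv2.imwrite("pics/w3.png",im2)
print(ctrl.current_t())
f=np.load("w2.npz");p=proj((f["K"],f["D"],f["P"]),car(-.095,0,.155)).astype(int);print(p)
q=proj(c,[.539,.316,.05]).astype(int);print(q)
def crop(i,p,w,h,s):
    x=max(0,p[0]-w//2);y=max(0,p[1]-h//2);print("off",x,y);return cv2.resize(i[y:y+h,x:x+w],None,fx=s,fy=s,interpolation=2)
a=crop(im,p,130,110,3);b=crop(im2,q,130,110,3);cv2.imwrite("pics/c23.png",np.hstack([a[:min(len(a),len(b))],b[:min(len(a),len(b))]]))
```

```text
0.165 False 0.1647 [-0.3 -0.3  0. ]
0.15 False 0.1496 [ 0.3 -1.3 -0.3]
0.144 False 0.1437 [ 0.2 -0.1 -0.1]
0.14 False 0.1403 [-1.4  0.3  8.5]
0.138 False 0.1387 [-4.3  0.  15.2]
11.4833
[287 169]
[278 135]
off 222 114
off 213 80
```

View pics/c23.png

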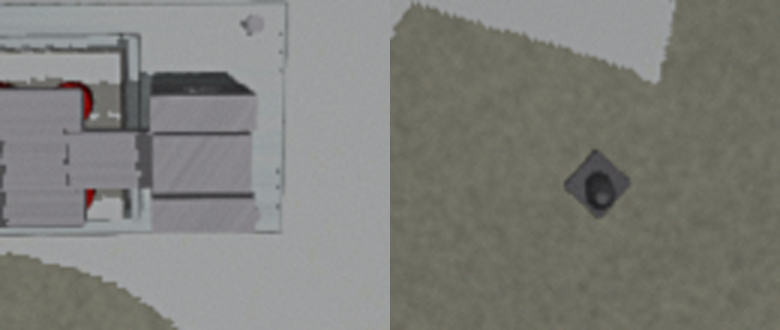

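The left crop shows the eye standing between the lugs: lug tops at rows 95–132 and 197–230, cols 151–255. The right crop shows the pin from above, with the square head centred at about (597,184) in the crop and the nose leaning towards (600,187).

Run:
```python
from h import *
f=np.load("w2.npz");c=(f["K"],f["D"],f["P"])
for n,(u,v),z in(("-lug",(203,113.5),.159),("+lug",(204,213.5),.159),("eye",(201,164),.156),("-lug x-",(255,113),.159),("-lug x+",(151,113),.159)):
    d=onz(c,(222+u/3-.33,114+v/3-.33),z)-C0;print(n,d@ex,d@ey)
f=np.load("w3.npz");c=(f["K"],f["D"],f["P"]);im=cv2.imread("pics/w3.png")[100:180,240:330]
g=im.max(2);m=(g<85).astype(np.uint8);n,l,st,ce=cv2.connectedComponentsWithStats(m);i=1+np.argmax(st[1:,4]);print(st[i],ce[i],g.min(),np.median(g))
ct=np.argwhere(l==i)[:,::-1];box=cv2.minAreaRect(ct.astype(np.float32));print(box)
uv=np.array(box[0])+[240,100];print("head",uv,onz(c,uv,.014),"px size->",np.array(box[1])*.55/334)
uh=(213+207/3-.33,80+184/3-.33);print("head eye",onz(c,uh,.012))
dk=np.argwhere((l==i)&(g<45))[:,::-1];print("dark",len(dk),dk.mean(0)+[240,100])
# scene camera
s=cv2.imread("pics/scene0.png");cs=cam("scene")
b=s[280:325,395:425].max(2);ms=(b<110).astype(np.uint8);n,l,st,ce=cv2.connectedComponentsWithStats(ms);i=1+np.argmax(st[1:,4]);y=np.argwhere(l==i);print("scene",st[i],"tip",y[0][::-1]+[395,280])
tip=y[y[:,0]<=y[0,0]+1].mean(0)[::-1]+[395,280];print(onz(cs,tip,.104), "proj head",proj(cs,onz(c,uh,.012)))
```

```text
-lug -0.0960972598615532 -0.018576750496830982
+lug -0.09684788412123445 0.01572558876562691
eye -0.09574109413149047 -0.001043897111366213
-lug x- -0.11363957631415902 -0.018743207163251042
-lug x+ -0.07854682837958993 -0.018739416162788288
[ 31  30  22  23 274] [41.53284672 40.65693431] 33 110.0
((41.7206916809082, 40.75172424316406), (17.024324417114258, 16.443004608154297), 41.6335334777832)
head [281.72069168 140.75172424] [0.53551402 0.30585506 0.014     ] px size-> [0.02803407 0.0270768 ]
head eye [0.53509248 0.30554825 0.012     ]
dark 38 [281.05263158 142.44736842]
scene [  4   8  21  37 302] tip [416 288]
[0.542961   0.30546959 0.104     ] proj head [409.0815433  313.16507668]
```

Run:
```python
from h import *
print(proj(cam("scene"),[.535,.3057,.104]));f=np.load("w3.npz");c=(f["K"],f["D"],f["P"]);print(proj(c,[.535,.3057,.104])-[213,80])
P=np.array([.535,.3057,0]);R=Rgrasp(50,20);z=R[:,2]
G=P+up*.034
ctrl.goto(G-z*.10+up*.12,R)
ctrl.move_l(G-z*.09,.2)
r=ctrl.move_l(G+z*.019,.1,contact_N=6);print(r,ctrl.current_tool_pos(),G+z*.019,ctrl.current_contact_force())
ctrl.command_gripper(0.0);print(ctrl.current_grip_width()*91,ctrl.current_grasp_force(),ctrl.current_t())
im=eyes.read_camera("wrist");cv2.imwrite("pics/w4.png",im)
```

```text
[419.83290914 286.27005054]
[70.00687316 65.62756063]
False [0.54630626 0.318937   0.02756881] [0.54647643 0.31937708 0.02750162] [ 0.15541009 -0.32547298 -0.08325606]
13.111822162112333 31.84251302809571 17.375
```

View pics/w4.png

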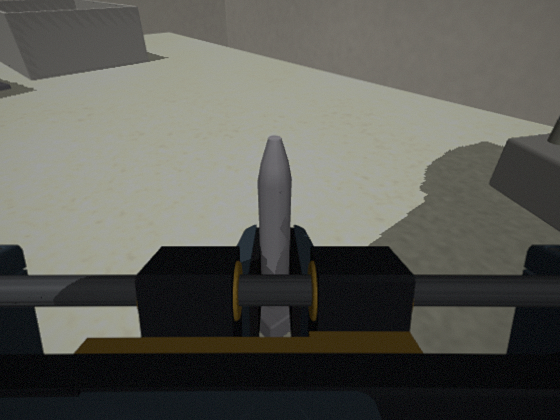

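The pin is held upright between the pads, with the nose tip at about (275,138), the shoulder at row ~180 and the shank centred at col 275. I use the tip row to find where the pin sits along the tool axis.

Run:
```python
from h import *
from scipy.optimize import brentq
p=eyes.camera_params("wrist");c=cam("wrist");c=(c[0],c[1],p["T_tool_cam"])
ph=np.radians(20);n=np.array([np.cos(ph),0,-np.sin(ph)])
# actual grasp height on pin
R=ctrl.current_eef_rot();T=ctrl.current_tool_pos();g=T-R[:,2]*.019;print("grasp z",g[2], "up in tool",R.T@up)
n=R.T@up
for h,row in((.104,138),(.104,136),(.086,180)):
    F=lambda o:proj(c,np.array([0,0,-.019+o])+n*(h-g[2]))[1]-row
    print(h,row,[round(float(F(o)+row),1) for o in(-.005,0,.005)],brentq(F,-.03,.03))
im=cv2.imread("pics/w4.png")[130:215,240:310].max(2).astype(int)
for r in(140,150,170,180,190,200):
    print(r,np.r_[240+np.argmin(np.diff(im[r-130])),240+np.argmax(np.diff(im[r-130]))])
```

```text
grasp z 0.03428134183931586 up in tool [ 9.39965070e-01  4.86528646e-04 -3.41270320e-01]
0.104 138 [140.5, 139.6, 138.8] 0.010420476405677394
0.104 136 [140.5, 139.6, 138.8] 0.026056813152379805
0.086 180 [183.4, 181.1, 178.9] 0.002400306219393335
140 [266 281]
150 [263 284]
170 [258 289]
180 [257 291]
190 [257 290]
200 [257 290]
```

```bash
cat >> h.py <<'E'
n=-ey;RI=Rins(n,20);D=.0343
def tcp(depth,dx=0,dz=0): # nose tip depth beyond outer face of +y lug
    face=car(-.0958+dx,.0225,.135+dz);return face+n*(depth-(.104-D))+RI[:,2]*.019
E
python3 - <<'E'
from h import *
T=ctrl.current_tool_pos();ctrl.move_l(T+up*.22,.25);print(ctrl.current_grip_width()*91)
ctrl.goto(tcp(-.06)+up*.15,RI)
ctrl.move_l(tcp(-.02),.2);print(ctrl.current_t(),ctrl.current_contact_force(),ctrl.current_grip_width()*91)
c=cam("wrist");im=eyes.read_camera("wrist");s=eyes.read_camera("scene")
cv2.imwrite("pics/w5.png",im);cv2.imwrite("pics/s5.png",s)
cs=cam("scene");p=proj(cs,tcp(-.02)).astype(int);print(p)
x,y=p[0]-35,p[1]-30;b=cv2.resize(s[y:y+60,x:x+70],None,fx=5,fy=5,interpolation=2)
tip=car(-.0958,.0425,.135);print("tip proj scene",(proj(cs,tip)-[x,y])*5+[420,0],"wrist",proj(c,tip),"hole",proj(c,car(-.0958,.0225,.135)))
a=cv2.resize(im[60:260,180:390],(315,300));cv2.imwrite("pics/c5.png",np.hstack([np.pad(a,((0,0),(0,105),(0,0))),b]))
E
```

```text
13.188719762093536
22.8417 [ 0.50179594 -0.09178972 -2.37469835] 13.36374968252942
[348 200]
tip proj scene [454.46475883  51.3185129 ] wrist [273.26169892 132.84663521] hole [273.13628933  77.2200019 ]
```

View pics/c5.png

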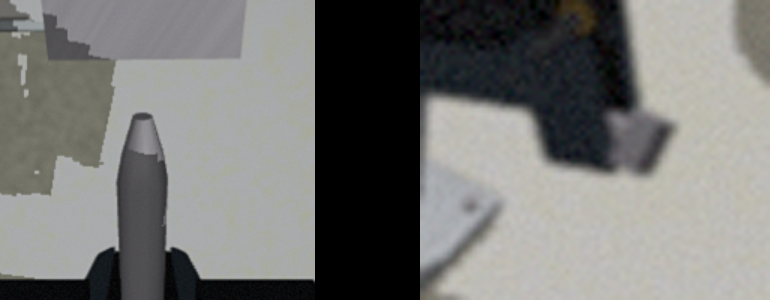

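The left crop shows the nose tip at full-image (274.7,137) and the near lug's top edge from (212,98.7) to (341,98.7). The scene crop is mostly hidden by the fingers.

Run:
```python
from h import *
c=cam("wrist")
for u in(180+48/1.5,180+242/1.5):
    d=onz(c,(u,98.7),.159)-C0;print("lug edge",d@ex,d@ey)
d=onz(c,(274.7,137.3),.135)-C0;print("tip",d@ex,d@ey,"vs",-.0958,.0425)
print((ctrl.current_tool_pos()-tcp(-.02)).round(4),ctrl.current_eef_rot().round(3)-RI.round(3))
```

```text
lug edge -0.07838910123112257 0.022633728058673874
lug edge -0.11508369574298062 0.022592720222245656
tip -0.09615250196587688 0.04444273228774196 vs -0.0958 0.0425
[0.0006 0.0001 0.001 ] [[ 0.001  0.001  0.002]
 [ 0.    -0.001 -0.001]
 [ 0.001 -0.002  0.   ]]
```

Run:
```python
from h import *
dx,dz=-.0006,-.0007
f0=ctrl.current_contact_force()
for dep in(.004,.010,.016,.020,.024):
    r=ctrl.move_l(tcp(dep,dx,dz),.04,contact_N=15);e=ctrl.current_tool_pos()-tcp(dep,dx,dz)
    f=ctrl.current_contact_force()-f0;print(dep,r,"F x,n,z",np.round([f@ex,f@n,f[2]],1),"err",np.round([e@ex*1e3,e@n*1e3,e[2]*1e3],1))
    if r: break
print(ctrl.current_t(),ctrl.current_grip_width()*91)
```

```text
0.004 False F x,n,z [ 0.8 -0.2 -0.1] err [-0.1 -0.  -0. ]
0.01 False F x,n,z [ 0.1  0.1 -0.1] err [0.1 0.2 0. ]
0.016 False F x,n,z [0.4 0.4 0.6] err [ 0.1  0.3 -0. ]
0.02 False F x,n,z [0.  0.9 1.2] err [0.1 0.3 0.1]
0.024 False F x,n,z [0.4 1.  4.1] err [0.2 0.4 0.1]
24.7917 13.128441854073058
```

Run:
```python
from h import *
dx,dz=-.0006,-.0007
f0=np.array([.5,-.1,-2.4])
for dep in(.027,.030,.033,.036,.039,.041):
    r=ctrl.move_l(tcp(dep,dx,dz),.03,contact_N=20);e=ctrl.current_tool_pos()-tcp(dep,dx,dz)
    f=ctrl.current_contact_force()-f0;print(dep,r,"F x,n,z",np.round([f@ex,f@n,f[2]],1),"err",np.round([e@ex*1e3,e@n*1e3,e[2]*1e3],1))
    if r: break
    if f[2]>8: dz+=.0004
    if f[2]<-8: dz-=.0004
print(ctrl.current_t(),ctrl.current_grip_width()*91,dz)
```

```text
0.027 False F x,n,z [ 0.9 -1.1  5.6] err [0.1 0.2 0.1]
0.03 False F x,n,z [-0.7 -1.6  7.3] err [0.1 0.2 0. ]
0.033 False F x,n,z [0.3 2.1 7.5] err [0.3 0.4 0. ]
0.036 False F x,n,z [2.4 0.2 7. ] err [0.2 0.3 0. ]
0.039 False F x,n,z [1.9 0.1 7.8] err [0.2 0.2 0. ]
0.041 False F x,n,z [ 2.5 -1.7  6.7] err [0.1 0.1 0. ]
26.2917 13.874402438155602 -0.0007
```

Run:
```python
from h import *
ctrl.command_gripper(1.0);print(ctrl.current_contact_force())
T=ctrl.current_tool_pos();ctrl.move_l(T+up*.13,.2)
R=down(yaw-90);ctrl.goto(car(-.096,.13,.25),R);ctrl.command_gripper(0.0)
c=cam("wrist");im=eyes.read_camera("wrist");print(ctrl.current_t())
p=proj(c,car(-.096,.04,.135)).astype(int);x,y=max(0,p[0]-110),max(0,p[1]-90);print(p,x,y)
cv2.imwrite("pics/w6.png",cv2.resize(im[y:y+190,x:x+220],None,fx=3,fy=3))
```

```text
[ 0.0574563   0.30099529 -0.44271204]
30.3917
[273  94] 163 4
```

View pics/w6.png

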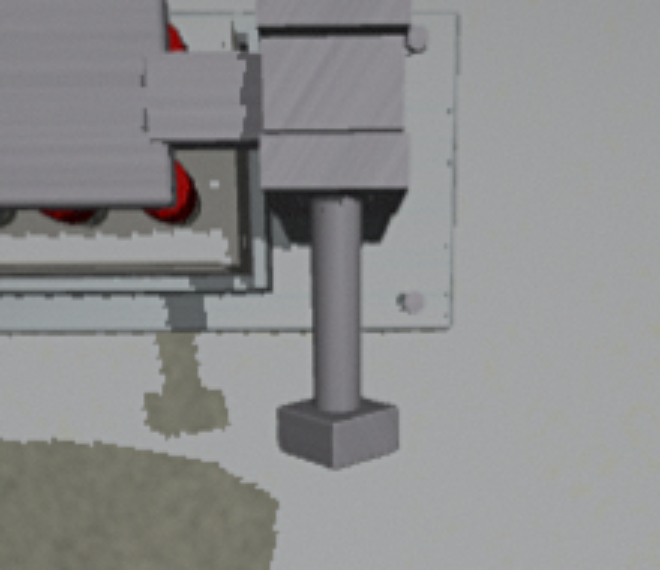

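The pin sits straight in the lug and eye: head at crop (337,435), shank centred in the lug. Next I push the head home with the shut fingers.

Run:
```python
from h import *
X=-.0965;Z=.124
ctrl.move_l(car(X,.13,Z),.2);f0=ctrl.current_contact_force()
y=.128
while y>.02:
    y-=.004 if y>.07 else .002
    r=ctrl.move_l(car(X,y,Z),.06 if y>.06 else .03,contact_N=25)
    f=ctrl.current_contact_force()-f0;print(round(y,3),r,np.round([f@ex,f@n,f[2]],1))
    if r or f@n<-25: break
p=ctrl.current_tool_pos()-C0;print(p@ex,p@ey,ctrl.current_t())
```

```text
0.124 False [-1.2  0.  -0.4]
0.12 False [-1.9  0.1 -0.9]
0.116 False [-1.5  0.1  0.5]
0.112 False [-1.9 -0.3 -1.1]
0.108 False [-1.7 -2.9 -0.5]
0.104 False [-1. -5.  3.]
0.1 False [ -0.6 -18.9  11. ]
0.096 False [ -0.  -39.2  19.4]
-0.09636250522458752 0.09910827559735702 33.175
```

Run:
```python
from h import *
ctrl.move_l(car(-.0965,.135,.124),.1);print(ctrl.current_contact_force())
ctrl.move_l(car(-.0965,.135,.25),.25)
c=cam("wrist");im=eyes.read_camera("wrist");s=eyes.read_camera("scene");print(ctrl.current_t())
a=cv2.resize(im[0:170,160:390],None,fx=2,fy=2);p=proj(cam("scene"),car(-.096,.03,.135)).astype(int);print(p)
b=cv2.resize(s[p[1]-42:p[1]+43,p[0]-40:p[0]+40],None,fx=4,fy=4,interpolation=2);o=np.hstack([a,b]);print(o.shape)
cv2.imwrite("pics/c7.png",o)
```

```text
[ 0.58975375 -0.34115986 -0.32817342]
34.4667
[315 178]
(340, 780, 3)
```

View pics/c7.png

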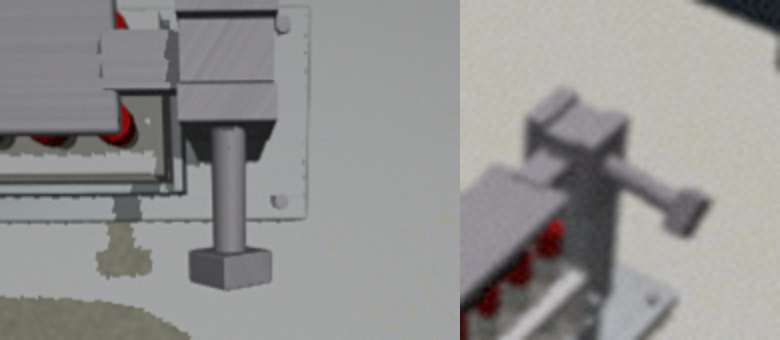

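The wrist view shows the pin still straight in x, with its head at full-image (275,134). In the scene view the head is at about (332,189). I triangulate to find its droop and depth.

Run:
```python
from h import *
X=tri([ray(cam("wrist"),(275,133)),ray(cam("scene"),(332,189.3))]);d=X-C0;print("head centre",d@ex,d@ey,X[2])
cs=cam("scene")
for z in(.127,.131,.135): print(z,proj(cs,car(-.0965,.0775,z)),proj(cam("wrist"),car(-.0965,.0775,z)))
p=(cv2.imread("pics/c7.png"))
```

```text
head centre -0.09821456180087053 0.07526572139731398 0.1239528973935853
0.127 [332.86478487 189.12115263] [272.61800044 135.1191964 ]
0.131 [333.03592119 187.78425695] [272.59763842 135.35083228]
0.135 [333.20806889 186.43961422] [272.57671348 135.58887019]
```

The head has drooped about 8 mm, so the nose points up and catches the far lug. I'll regrasp the shank next to the head at that tilt, level it, and insert further.

Run:
```python
from h import *
a=np.radians(7.5);nt=n*np.cos(a)+up*np.sin(a)
z=n*np.sin(a)-up*np.cos(a);Rt=np.c_[nt,np.cross(z,nt),z]
H=car(-.0968,.0768,.127)            # head centre (pin z 7)
G=H+nt*.026                          # pin z 33
ctrl.command_gripper(0.38)
ctrl.goto(G+up*.09,Rt);ctrl.move_l(G+Rt[:,2]*.019,.15,contact_N=8);print(ctrl.current_contact_force())
ctrl.command_gripper(0.0);print(ctrl.current_grip_width()*91,ctrl.current_contact_force(),ctrl.current_t())
# level: pin axis to z=.135
R0=Rins(n,0)
def T0(y,dz=0): return car(-.0967,y,.135+dz)+R0[:,2]*.019
y=float((G-C0)@ey)
m=ctrl.current_tool_pos();tgt=T0(y,-.0005)
for k in(.5,1):
    b=a*(1-k);nn=n*np.cos(b)+up*np.sin(b);zz=n*np.sin(b)-up*np.cos(b)
    ctrl.move_l(m+(tgt-m)*k,.03,ori=np.c_[nn,np.cross(zz,nn),zz],contact_N=30);f=ctrl.current_contact_force();print(k,np.round([f@ex,f@n,f[2]],1),ctrl.current_wrist_torque().round(2))
im=eyes.read_camera("scene");cv2.imwrite("pics/s8.png",im);print(y,ctrl.current_t(),ctrl.current_grip_width()*91)
```

```text
[-0.37808231  0.38201751  0.01764674]
13.600265060533527 [2.44028531 0.92517893 4.03623932] 36.925
0.5 [ 3.  -1.2  3.6] [ 0.22 -0.74  0.2 ]
1 [ 5.5 -1.9  4.8] [ 0.14 -0.96  0.21]
0.05102243360428092 37.475 13.483109046756578
```

Run:
```python
from h import *
R0=Rins(n,0);dz=-.0005;dx=0
y=.0510
while y>.0405:
    y-=.0015
    r=ctrl.move_l(car(-.0967+dx,y,.135+dz)+R0[:,2]*.019,.02,ori=R0,contact_N=15);f=ctrl.current_contact_force();print(round(y,4),r,np.round([f@ex,f@n,f[2]],1),ctrl.current_wrist_torque().round(2))
    if r or f@n<-25: break
print(ctrl.current_t(),ctrl.current_grip_width()*91)
```

```text
0.0495 False [ 4.7 -1.2  5.7] [ 0.17 -0.81  0.21]
0.048 False [ 5.2 -2.6  5.9] [ 0.45 -0.76  0.16]
0.0465 False [ 5.3 -3.1  6.5] [ 0.55 -0.8   0.2 ]
0.045 False [ 4.4 -5.   6.9] [ 0.56 -0.78  0.16]
0.0435 False [ 5.6 -3.8  7.1] [ 0.69 -0.84  0.14]
0.042 False [ 4.8 -4.3  7.7] [ 0.84 -0.83  0.16]
0.0405 False [ 4.8 -3.9  7.5] [ 0.75 -0.81  0.07]
39.225 13.231788417258057
```

Run:
```python
from h import *
ctrl.command_gripper(0.4);T=ctrl.current_tool_pos();ctrl.move_l(T+up*.1,.2)
R=down(yaw-90);ctrl.goto(car(-.0965,.12,.235),R);ctrl.command_gripper(0.0)
ctrl.move_l(car(-.0965,.115,.126),.25);f0=ctrl.current_contact_force()
y=.104;ctrl.move_l(car(-.0965,y,.126),.1,contact_N=8)
while y>.03:
    y-=.003
    r=ctrl.move_l(car(-.0965,y,.126),.04,contact_N=20)
    f=ctrl.current_contact_force()-f0;print(round(y,3),r,np.round([f@ex,f@n,f[2]],1))
    if r or f@n<-20: break
p=ctrl.current_tool_pos()-C0;print(p@ex,p@ey,ctrl.current_t())
```

```text
0.101 False [-0.7 -1.5  0.4]
0.098 False [-0.5 -0.9 -0.2]
0.095 False [-0.8 -0.8 -1.1]
0.092 False [-1.3 -1.   0.3]
0.089 False [-0.7 -4.9  1.7]
0.086 False [ 0.4 -8.5  4.2]
0.083 False [  1.4 -11.9   6.3]
0.08 False [  0.7 -14.3   7.5]
0.077 False [  1.3 -12.7   7.3]
0.074 False [ 0.1 -6.5  1.7]
0.071 False [-0.  -3.4 -0. ]
0.068 False [-1.  -0.9  0.2]
0.065 False [-0.7 -1.6 -0.6]
0.062 False [-2.1 -1.5 -0.5]
0.059 False [-0.8 -0.2 -0.8]
0.056 False [-1.5 -1.2 -0.5]
0.053 False [ 0.5 -4.5  2.1]
0.05 False [  5.5 -32.6   9.1]
-0.09627327125933914 0.05249535576039767 46.875
```

Run:
```python
from h import *
ctrl.move_l(car(-.0965,.09,.126),.1);ctrl.move_l(car(-.0965,.11,.27),.25)
im=eyes.read_camera("wrist");s=eyes.read_camera("scene");print(ctrl.current_t(),ctrl.current_contact_force())
a=cv2.resize(im[0:170,160:390],None,fx=2,fy=2);p=proj(cam("scene"),car(-.096,.03,.135)).astype(int)
b=cv2.resize(s[p[1]-42:p[1]+43,p[0]-40:p[0]+40],None,fx=4,fy=4,interpolation=2);cv2.imwrite("pics/c9.png",np.hstack([a,b]))
```

```text
48.2583 [ 0.08218711  0.15603399 -0.38912403]
```

View pics/c9.png

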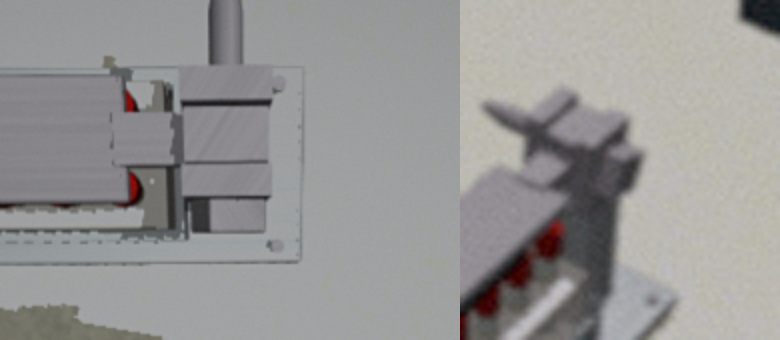

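The pin is fully through: the nose sticks out beyond the far lug at (226,30) and the head lies flush on the near lug at about (237,215), with the arm clear. I hand in.

```bash
python3 -c "
from bench import ctrl, eyes
print(ctrl.sign_off())"
```

```text
the job is handed in; nothing more can be done
None
```

The clamp bar is down with its eye between the lugs, the retaining pin is through with its head against the lug, and the arm is clear; I handed the job in with the robot clock at about 48 s (limit 72 s).

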